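# Open the bar clamp on the mended cart board

## Task

The glue in the board for the cart is dry and the clamp's screw has already been slackened, so open the clamp: with a fingertip press down the release lever on the sliding jaw and, keeping it pressed, push the jaw back along its bar until it is home against the end stop. Then let the lever spring up again. Nothing needs gripping or lifting: leave the board lying on its bearers, and do not disturb the glue bottle, the cup and the brush.

Things in the scene. Friction and masses are not known exactly. Their poses are not given: they have to be found in the camera images.
- clamp: Sash (bar) clamp in notched wooden bearers screwed to the deck: it cannot move. Aluminium bar 22 mm wide, 522 mm long, ratchet teeth on its top, 44 mm above the deck. Origin: at deck height under the bar's centre line; +x runs along the bar in the opening direction, from screw head and board to the end stop; z up. Bearers: 45 mm high, reach 100 mm (at the tail 65 mm) to each side of the bar.
- jaw (a joint): Travel of the sliding jaw along the bar, m: 0 = closed on the board, 0.132 = against the end stop. Dark grey carriage 119 mm long, 40 mm wide, 0.45 kg, drags with 1.5 to 2.5 N. Its ratchet lets it go towards the board but blocks it the other way (after 2 mm of play) unless the release is pressed.
- release (a joint): Press angle of the steel release lever in the jaw, rad: 0 = up (sprung), 0.30 = fully down; the pawl clears the teeth from about 0.19. It pivots 50 mm above the deck, 80 mm behind the jaw's face. Spring: 2.5 N at mid-pad to start, about 5.5 N fully down. It rides with the jaw; let go, it springs up and its pawl drops into the teeth.
- thumb_pad (a point): Middle of the top of the lever's thumb pad, a ribbed steel plate 42 mm along the bar, 30 mm wide; moves with jaw and lever. At rest about 73 mm above the deck, sloping up to 78 mm at its board end. Pressed to 0.24 rad it lies level with its top 65 mm above the deck; fully down its middle is at 63 mm.
- jaw_face (a point): Middle of the jaw's face that bears on the board, 60 mm above the deck, on the bar's centre line; moves with the jaw, axes as the clamp's. Going from it towards the tail (+x): the jaw's upright to 19 mm (75 mm high above the deck), a 50 mm gap with the thumb pad in it, then from 69 to 97 mm the pivot hood.
- hood (a point): Middle of the top edge of the pivot hood's board-side face, 83 mm above the deck; moves with the jaw, axes as the clamp's. The hood is a dark grey block 36 mm wide just behind the thumb pad; a fingertip holding the pad down may bear against this upright face to push the jaw (+x), or carry the jaw by friction.
- end_stop (a point): Middle of the top of the end stop, a block 12 mm thick, 30 mm wide, 54 mm high above the deck, bolted across the bar near its tail; the rear end of the jaw meets it.
- board: The glued board, two light slats joined edge to edge: 140 mm along the bar, 180 mm across it, 20 mm thick, about 0.27 kg, loose on the bearers (underside 45 mm, top 65 mm above the deck) between the screw's shoe and the sliding jaw. Origin: middle of its underside; z up.
- glue_bottle: White glue bottle, 50 mm in diameter, 125 mm high, standing loose beside the bar. Origin: middle of its underside.
- cup: Pink plastic cup, 76 mm in diameter at the rim, 85 mm high, standing loose beside the tail of the bar. Origin: middle of its underside.
- brush: Glue brush lying loose on the deck beside the bar, on the other side from the bottle and cup. Origin: on its underside; x along its handle.
Mind the look-alikes: they are no part of the job. There is more than one size of the board; the job needs the larger.

How it is judged:
By the outcome, as a careful person would: the job done as asked, in the order asked, and still so for the second after the job is handed in, with the robot touching nothing.
It also fails if it takes over 38 s, if anything falls off the work surface, if the arm or the gripper's body presses on something with over 40 N, if the wrist force passes 120 N, or if a joint passes its speed limit or range.

## Robot

A 7-joint arm with a two-finger parallel gripper is mounted at the origin on the work surface. World frame = base frame: x ahead of the robot, y to its left, z up, the work surface at z = 0. Lengths are in mm, angles in rad, forces in N, time in s.
With the tool pointing down it reaches from about 425 to 875 mm from the base axis. Payload 4.7 kg.
Tool frame: the origin (TCP) lies on the centre line of the jaws, within the pads' length; the fingertips stand ahead of it and the grasp point (between the pads) lies 5 mm behind it (robot.finger_overhang is the z of the fingertips in the tool frame, in mm); z points along the fingers, y is the line along which they close (so a half turn about z gives the same grasp; the last joint's range is limited). The gripper opens to 87 mm and grips with 3 to 60 N. Pads are 19 mm wide; open, the fingers measure 117 mm over their backs; the gripper's body (75 mm by 190 mm) begins 51 mm behind the grasp point.
Start: joints at [1.155, 0.321, -0.07, 1.45, 0.023, 1.371, -0.057], TCP at [270.831, -590.91, 236.587] pointing down, gripper open.
Joint ranges: [-2.86, 2.86], [-0.3, 2.09], [-1.38, 1.24], [0.06, 2.45], [-1.56, 4.7], [0.09, 2.05], [-2.69, 2.69]. Speed limits (rad/s): [2.57, 2.57, 3.14, 3.14, 3.14, 3.14, 3.14].

## Interface

Orientations are given as a rotation vector (axis times angle).
In Python, from workcell import monitor, cams, job, robot gives the robot as it stands.
- The arm moves only by the tool play_rows, never from a script. Its argument "increments" is text: rows parted by semicolons, each of 7 numbers parted by spaces: the turn, a rotation vector about the world's x, y, z in rad, then the shift along the world's x, y, z in m, then the finger opening in m, from 0 to 0.087. In form: rx ry rz tx ty tz hand; .... A call has 1 to 5 rows; each row shifts and turns the commanded pose from where the row before left it; what a row does not reach is not made up. A row lasts 1/8 s, in which the tool goes at most 62.5 mm and 10.7 degrees, less where a joint would pass 70% of its speed; a pose out of reach is approached as far as the arm can. A call is refused whole if a number of a shift passes 0.0625 or a number of a turn 0.188, either way. A call with a gripper value outside its range is refused whole. The fingers move at their own pace and stop on an object; "newtons" is the grip in N (left out, the last holds). Time passes only in rows, so rows that do not move let the fingers close. It gives the time, the measured TCP pose, the force, the opening and the grip force at its end, in the units of the state.
- monitor.get_state(): the state, without advancing time (a new reading comes with each control period).
- cams.read_camera(name): name is "scene" or "top" or "wrist"; returns (picture, depth): 384x512x3 uint8, red, green, blue; 384x512 float32, mm along the optical axis (not along the pixel's ray), 0 where there is no reading.
- cams.camera_info(name): a dict with "fx", "fy", "cx", "cy" (pixels), "dist_coeffs" ([k1, k2, p1, p2, k3] as OpenCV has them; the pictures are not rectified), "pose" (4x4, takes a point from camera to world coordinates). Camera axes: x right, y down, z forward; pixel columns grow to the right and rows downward; lengths in mm; the calibration is good to about 2 mm. A picture is of the moment at which its call begins: read the wrist's pose just before it. camera_info takes no time and is no camera call; for the wrist camera it gives the pose at the moment of the call.
- job.hand_in(): hands the job in; it is judged then, once.
The state is a dict: "t": time; "q": joint angles; "dq": joint speeds; "tau": joint torques, N m; "tcp_pos": TCP position; "eef_rot": TCP orientation; "contact_force": force on the tool from outside, world axes, zero at the start; "ft_torque": the same for the moment, N m; "opening": finger opening in mm; "finger_force": force on a finger pad.
Only numpy, scipy, OpenCV 4.12 (cv2) and the standard library are available. Lean on these libraries where they do the work, as an engineer would, in place of code of your own. Each camera call takes 0.05 s, during which the arm holds its last target. There are 200 camera calls.

## Working session

There is one attempt and no reset: what is moved stays moved. The work goes in short steps, Python scripts to look and compute and a tool call to move; the robot and the scene stay as the last step left them, time stands still between calls to the robot, and variables do not carry over. Pictures are saved under pics/ and viewed, at most 10 in all, crops included, and the job is handed in when it is done.

Besides the shell and the picture viewer there is one more tool, called after "Call:" as name(argument=value, ...), one argument or row to a line, values as JSON. play_rows: Moves the arm, as the interface text tells. Its arguments: {"type":"object","properties":{"increments":{"type":"string"},"newtons":{"type":"number"}},"required":["increments"]}

```bash
mkdir -p pics; cat > h.py <<'E'
from workcell import monitor, cams, job, robot
import numpy as np, cv2
def grab(n):
    i=cams.camera_info(n); p,d=cams.read_camera(n); return i,p,d
def cloud(i,d):
    h,w=d.shape; u,v=np.meshgrid(np.arange(w),np.arange(h))
    K=np.array([[i['fx'],0,i['cx']],[0,i['fy'],i['cy']],[0,0,1.]])
    n=cv2.undistortPoints(np.stack([u,v],-1).reshape(-1,1,2).astype(float),K,np.array(i['dist_coeffs'],float)).reshape(h,w,2)
    P=np.dstack([n[...,0]*d,n[...,1]*d,d]); T=np.array(i['pose'])
    return P@T[:3,:3].T+T[:3,3]
E
python3 - <<'E'
from h import *
s=monitor.get_state(); print(s['t'],s['tcp_pos'],s['eef_rot'],s['contact_force'],s['opening'],robot.finger_overhang)
for n in('top','scene'):
    i,p,d=grab(n); np.savez(f'{n}.npz',p=p,d=d,X=cloud(i,d)); cv2.imwrite(f'pics/{n}.png',p[...,::-1]); print(n,np.round(i['pose'],2).tolist())
E
```

```text
0.0 [ 270.5909568  -590.41836642  235.47241043] [-3.06752336e+00 -6.69589919e-01  7.77015667e-04] [ 0.20199105 -0.68592442  0.02452092] 86.6746263795299 14.0
top [[-0.0, -1.0, 0.06, 465.16], [-1.0, 0.0, 0.01, -77.79], [-0.01, -0.06, -1.0, 1277.71], [0.0, 0.0, 0.0, 1.0]]
scene [[0.57, 0.67, -0.48, 1271.54], [0.82, -0.46, 0.34, -589.87], [0.0, -0.59, -0.81, 1354.44], [0.0, 0.0, 0.0, 1.0]]
```

View pics/top.png

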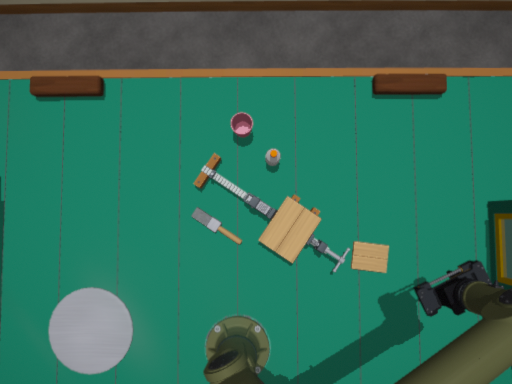

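View pics/scene.png

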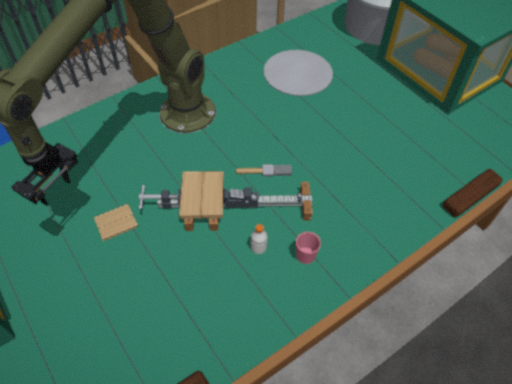

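The top view shows the clamp running from its screw at (340,260) to its tail at (207,170), with the jaw carriage around (260,207). There are two boards: a large one at (290,230) in the clamp and a small one at (370,257) lying loose. The large one in the clamp fits the description. The bottle is at (273,157), the cup at (242,124) and the brush at (217,226). Next I'll take an enlarged crop and measure.

```bash
python3 - <<'E'
from h import *
a=np.load('top.npz'); b=np.load('scene.npz')
c1=cv2.resize(a['p'][140:280,190:350],None,fx=4,fy=4,interpolation=cv2.INTER_CUBIC)
c2=cv2.resize(b['p'][165:235,170:320],None,fx=5,fy=5,interpolation=cv2.INTER_CUBIC)[:, :750]
cv2.imwrite('pics/c1.png',c1[...,::-1]);cv2.imwrite('pics/c2.png',c2[...,::-1])
for n,z in(('top',a),('scene',b)):
    X=z['X'];p=z['p'].astype(int)
    print(n,'deck z',np.nanmedian(X[300:330,200:210,2]) if n=='top' else np.median(X[250:300,150:180,2]))
    hsv=cv2.cvtColor(z['p'],cv2.COLOR_RGB2HSV)
    m=((hsv[...,0]>10)&(hsv[...,0]<24)&(hsv[...,1]>70)&(hsv[...,2]>140)).astype(np.uint8)
    for c in cv2.findContours(m,0,2)[0]:
        if cv2.contourArea(c)<200: continue
        mm=np.zeros_like(m);cv2.drawContours(mm,[c],-1,1,-1)
        P=X[(mm>0)&(z['d']>0)]; print('tan',cv2.minAreaRect(c)[0],np.median(P,0).round(),cv2.minAreaRect(P[:,:2].astype(np.float32)))
a_=a
# points along bar, height>35, away from board
X=b['X'];d=b['d']
reg=np.zeros(d.shape,bool);reg[180:225,222:315]=1
P=X[reg&(X[...,2]>36)&(X[...,2]<95)&(d>0)]
X=a['X'];reg=np.zeros(X.shape[:2],bool);reg[150:222,190:280]=1
Q=X[reg&(X[...,2]>36)&(X[...,2]<95)]
np.savez('pts.npz',P=P,Q=Q); print(len(P),len(Q))
E
```

```text
top deck z 0.8789232823552311
tan (369.70733642578125, 256.6341552734375) [ 315. -464.   14.] ((315.60662841796875, -464.60504150390625), (122.95386505126953, 94.1168212890625), 82.60497283935547)
tan (290.9999694824219, 226.99998474121094) [ 416. -181.   66.] ((423.8489685058594, -184.6539306640625), (139.4803466796875, 199.65814208984375), 56.179141998291016)
tan (255.49644470214844, 72.4223861694336) [991. -70.   1.] ((986.2664794921875, -61.27398681640625), (1905.1783447265625, 39.12752914428711), 89.91822052001953)
scene deck z 2.1015272590778977
tan (115.23804473876953, 221.47079467773438) [ 320. -468.   15.] ((316.8065185546875, -467.28704833984375), (120.24372100830078, 102.10623168945312), 82.22331237792969)
tan (374.90802001953125, 285.9876708984375) [991.  48.   1.] ((991.0916137695312, 185.12295532226562), (27.635334014892578, 1236.8365478515625), 0.015306498855352402)
tan (201.0, 193.5) [ 422. -184.   66.] ((414.4750671386719, -185.03915405273438), (148.5882110595703, 184.95530700683594), 57.90065002441406)
1105 1115
```

View pics/c1.png

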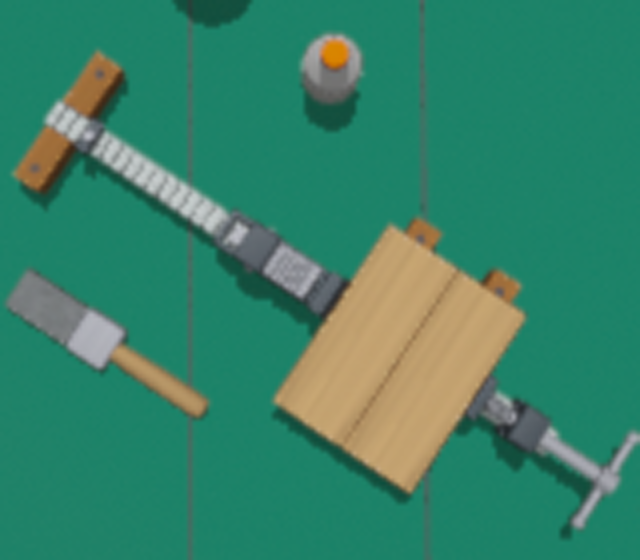

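View pics/c2.png

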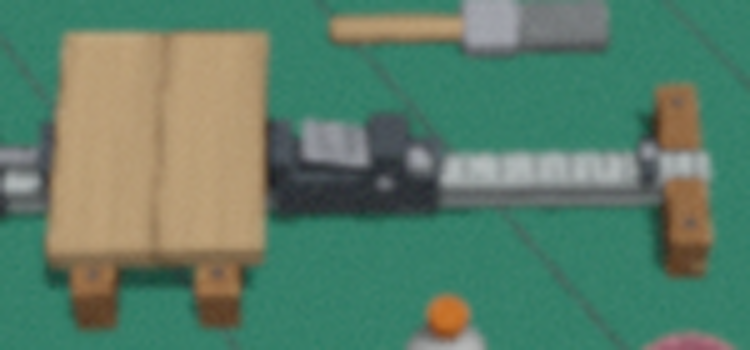

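The crops show these points, in full-image pixels:
- **Top view:** thumb pad (263,207.5), hood behind it about (253.5,201.5), end stop (212.5,173.2), upright (271.5,213).
- **Scene view:** pad (237.4,193.6), end stop (299.8,196).

The large board in the clamp is confirmed. Now I'll cast rays at the known heights.

```bash
cat >> h.py <<'E'
def ray(i,u,v,z):
    K=np.array([[i['fx'],0,i['cx']],[0,i['fy'],i['cy']],[0,0,1.]])
    n=cv2.undistortPoints(np.array([[[u,v]]],float),K,np.array(i['dist_coeffs'],float)).ravel()
    T=np.array(i['pose']);r=T[:3,:3]@[n[0],n[1],1];o=T[:3,3]; return (o+r*(z-o[2])/r[2])[:2]
E
python3 - <<'E'
from h import *
t=cams.camera_info('top');s=cams.camera_info('scene')
R={}
for n,i,u,v,z in [('padT',t,263,207.5,73),('stopT',t,212.5,173.2,54),('hoodcT',t,253.5,201.5,83),('padS',s,237.4,193.6,73),('stopS',s,299.8,196,54),('bottleT',t,273.5,153.5,125),('tailT',t,203.5,167.5,44)]:
    R[n]=ray(i,u,v,z); print(n,R[n].round(1))
a=np.load('pts.npz');T=np.load('top.npz');S=np.load('scene.npz')
for k in('T','S'):
    d=R['stop'+k]-R['pad'+k];print('dist',np.linalg.norm(d),'ang',np.degrees(np.arctan2(d[1],d[0])))
# profile in both clouds along axis from pad
for k in 'QP':
    P=a[k]; K='T' if k=='Q' else 'S'
    o=R['padT'];e=(R['stopT']-R['padT']);e/=np.linalg.norm(e);n=np.array([-e[1],e[0]])
    x=(P[:,:2]-o)@e;y=(P[:,:2]-o)@n
    for lo in range(-60,240,10):
        m=(x>lo)&(x<=lo+10)&(abs(y)<28)
        if m.sum()>3: print(k,lo,m.sum(),'y',np.percentile(y[m],[5,50,95]).round(0),'z',np.percentile(P[m,2],[10,50,90]).round(0))
E
```

```text
padT [489.3 -89.2]
stopT [609.1  85.1]
hoodcT [509.3 -57.3]
padS [494.5 -88.7]
stopS [611.3  85.6]
bottleT [ 664.6 -123.9]
tailT [630.5 118. ]
dist 211.49165454628144 ang 55.48696682533282
dist 209.76675652164886 ang 56.157740552555616
Q -60 33 y [-17.   2.  17.] z [62. 67. 69.]
Q -50 42 y [-24.  -1.  20.] z [63. 70. 78.]
Q -40 32 y [-16.   1.  16.] z [74. 76. 80.]
Q -30 35 y [-16.   1.  17.] z [49. 56. 77.]
Q -20 30 y [-15.   0.  16.] z [55. 77. 81.]
Q -10 31 y [-15.   1.  17.] z [57. 75. 78.]
Q 0 30 y [-14.   0.  16.] z [57. 73. 75.]
Q 10 32 y [-15.   1.  16.] z [54. 70. 74.]
Q 20 33 y [-14.   1.  17.] z [67. 81. 86.]
Q 30 34 y [-16.   2.  18.] z [78. 83. 87.]
Q 40 29 y [-12.   2.  18.] z [81. 83. 85.]
Q 50 25 y [-14.   3.  17.] z [44. 54. 81.]
Q 60 32 y [-15.   1.  17.] z [41. 52. 59.]
Q 70 19 y [-10.   2.  15.] z [39. 47. 57.]
Q 80 16 y [-7.  2. 11.] z [38. 41. 44.]
Q 90 15 y [-8.  3. 11.] z [37. 40. 45.]
Q 100 19 y [-7.  2. 12.] z [38. 41. 44.]
Q 110 19 y [-8.  2. 11.] z [38. 42. 46.]
Q 120 16 y [-6.  2. 10.] z [39. 41. 46.]
Q 130 16 y [-7.  1. 10.] z [39. 41. 43.]
Q 140 17 y [-
[... 970 characters left out ...]
 80 19 y [-14.  -6.   7.] z [38. 43. 47.]
P 90 18 y [-16.  -6.  10.] z [37. 40. 50.]
P 100 20 y [-15.  -5.  11.] z [38. 41. 46.]
P 110 16 y [-14.  -6.   8.] z [37. 41. 44.]
P 120 20 y [-16.  -5.  10.] z [37. 40. 43.]
P 130 17 y [-13.  -4.  10.] z [38. 42. 46.]
P 140 19 y [-14.  -6.   9.] z [39. 41. 48.]
P 150 16 y [-13.   1.   9.] z [37. 39. 45.]
P 160 23 y [-14.  -7.   8.] z [37. 41. 48.]
P 170 14 y [-14.  -1.   7.] z [41. 42. 46.]
P 180 16 y [-14.  -0.   8.] z [37. 41. 47.]
P 190 18 y [-13.  -5.   9.] z [38. 41. 47.]
P 200 31 y [-17.  -7.   7.] z [39. 53. 61.]
P 210 19 y [-14.  -4.   8.] z [41. 50. 59.]
P 220 37 y [-25.   2.  23.] z [39. 44. 50.]
P 230 36 y [-20.   2.  22.] z [39. 43. 51.]
```

The measurements agree. The pad middle is at about (491,-89), the bar runs at about 55.7°, and pad to end stop measures 211 mm against about 212 expected. The hood face is about +25 mm along the bar from the pad middle. I'll hover there with the fingers closed and the 19 mm pad width along the bar, which is a +0.54 rad turn.

Call:
play_rows(
  increments="0 0 0.054 0.022 0.05 0 0;0 0 0.054 0.022 0.05 0 0;0 0 0.054 0.022 0.05 0 0;0 0 0.054 0.022 0.05 0 0;0 0 0.054 0.022 0.05 0 0",
  newtons=20,
)

```text
t: 0.72
tcp_pos: [381.2, -339.0, 236.3]
eef_rot: [-2.95, -1.079, 0.0]
contact_force: [0.6, -0.8, 0.8]
opening: 45.1
finger_force: 0.0
```

Call:
play_rows(
  increments="0 0 0.054 0.022 0.05 -0.006 0;0 0 0.054 0.022 0.05 -0.006 0;0 0 0.054 0.022 0.05 -0.006 0;0 0 0.054 0.022 0.05 -0.006 0;0 0 0.054 0.022 0.05 -0.006 0",
)

```text
t: 1.35
tcp_pos: [491.1, -89.3, 206.3]
eef_rot: [2.778, 1.466, -0.0]
contact_force: [0.8, -1.0, -0.7]
opening: 2.1
finger_force: 0.0
```

Call:
play_rows(
  increments="0 0 0 0 0 0 0;0 0 0 0 0 0 0",
)

```text
t: 1.6
tcp_pos: [490.4, -91.4, 206.2]
eef_rot: [-2.779, -1.464, 0.002]
contact_force: [0.1, -0.3, -0.4]
opening: 0.3
finger_force: 0.0
```

```bash
python3 - <<'E'
from h import *
from scipy.spatial.transform import Rotation as Ro
i,p,d=grab('wrist'); s=monitor.get_state(); print(s['t'],s['tcp_pos'].round(1) if hasattr(s['tcp_pos'],'round') else s['tcp_pos'],s['opening'],s['contact_force'])
print(Ro.from_rotvec(s['eef_rot']).as_matrix().round(3))
np.savez('w.npz',p=p,d=d,X=cloud(i,d)); cv2.imwrite('pics/w1.png',p[...,::-1])
print(np.round(i['pose'],2).tolist())
E
```

```text
1.65 [490.3 -92.2 206.3] 0.6190854195335267 [-0.43865323 -1.07544819  0.71358328]
[[ 0.567  0.824 -0.001]
 [ 0.824 -0.567 -0.001]
 [-0.001 -0.    -1.   ]]
[[0.82, -0.54, -0.16, 534.6], [-0.57, -0.79, -0.23, -27.32], [-0.0, 0.28, -0.96, 355.37], [0.0, 0.0, 0.0, 1.0]]
```

View pics/w1.png

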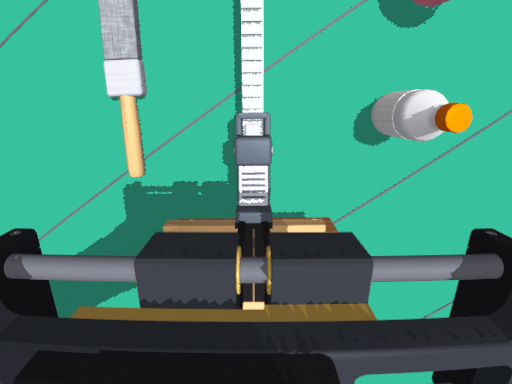

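The wrist view shows the pad between the hood (its board-side edge at about (253,165)) and the upright (its tail-side edge at about (254,207)). The bar runs straight up the image near column 252.

```bash
python3 - <<'E'
from h import *
i=cams.camera_info('wrist'); s=monitor.get_state(); tcp=np.array(s['tcp_pos']); print(tcp)
a=np.load('w.npz'); p=a['p'];X=a['X']
e=np.array([.566,.824]);e/=np.linalg.norm(e);n=np.array([-e[1],e[0]])
for nm,u,v,z in[('hood',253.3,165,83),('upr',254,207,75),('bar_far',252,20,44),('bar_nr',252.5,100,44)]:
    q=ray(i,u,v,z); r=q-tcp[:2]; print(nm,q.round(1),'along,perp from tcp',(r@e).round(1),(r@n).round(1))
for v in range(105,222,3):
    x=X[v,248:259].reshape(-1,3);m=np.median(x,0);r=m[:2]-tcp[:2];print(v,p[v,253],round(r@e,1),round(r@n,1),round(m[2],1))
E
```

```text
[490.34417654 -92.16628489 206.34431851]
hood [503.9 -72.3] along,perp from tcp 24.1 0.1
upr [ 478.6 -110.4] along,perp from tcp -21.7 -0.6
bar_far [580.8  41.9] along,perp from tcp 161.7 1.3
bar_nr [537.9 -21.3] along,perp from tcp 85.3 0.9
105 [252 253 254] 81.0 1.0 42.6
108 [220 226 229] 77.9 0.9 45.2
111 [254 254 255] 74.8 1.0 40.0
114 [138 148 164] 72.0 0.9 55.5
117 [113 125 139] 69.1 0.9 55.6
120 [146 153 156] 65.6 0.9 44.6
123 [238 239 247] 62.8 0.9 50.9
126 [248 248 253] 60.0 0.9 55.1
129 [247 248 253] 56.9 0.9 54.5
132 [247 248 252] 54.0 0.9 55.0
135 [167 170 187] 50.9 0.9 54.7
138 [100 111 126] 51.1 1.1 83.1
141 [136 146 162] 47.9 0.8 83.8
144 [131 141 158] 45.1 0.8 83.7
147 [125 137 153] 42.3 0.8 83.9
150 [122 133 148] 39.4 0.8 84.1
153 [118 131 144] 36.6 0.8 83.8
156 [116 127 142] 33.8 0.8 83.8
159 [112 122 138] 30.9 0.8 84.0
162 [108 121 134] 28.5 0.3 84.3
165 [140 144 158] 24.4 0.8 81.7
168 [250 251 254] 19.3 0.8 70.5
171 [249 250 253] 16.4 0.8 71.2
174 [164 167 181] 13.5 0.8 71.8
177 [248 249 253] 10.6 0.8 72.7
180 [202 204 221] 7.4 0.8 73.1
183 [248 249 253] 4.5 0.8 74.2
186 [199 202 219] 1.4 0.8 74.9
189 [248 249 253] -1.3 0.8 75.7
192 [113 114 124] -4.2 0.8 76.0
195 [156 157 169] -7.4 0.8 77.4
198 [154 155 169] -9.6 1.0 77.8
201 [250 251 254] -13.3 0.8 78.4
204 [159 159 173] -16.3 0.8 79.1
207 [49 53 58] -26.3 0.8 60.2
210 [56 62 70] -25.9 0.8 69.7
213 [109 120 134] -26.8 -0.1 75.5
216 [111 122 138] -30.3 0.8 76.4
219 [109 119 135] -34.4 0.8 76.0
```

The hood face is 24 mm ahead of the TCP and the pad middle about 4 mm ahead, with 1 mm of sideways offset. The heights agree with the description. I'll shift 8 mm along the bar and descend to just above the pad.

Call:
play_rows(
  increments="0 0 0 0.002 0.004 -0.03 0;0 0 0 0.002 0.003 -0.04 0;0 0 0 0 0 -0.03 0;0 0 0 0 0 -0.01 0;0 0 0 0 0 0 0",
)

```text
t: 2.28
tcp_pos: [494.6, -84.9, 96.6]
eef_rot: [-2.78, -1.462, 0.001]
contact_force: [0.7, 0.1, 0.0]
opening: 0.2
finger_force: 0.0
```

Call:
play_rows(
  increments="0 0 0 0 0 -0.004 0;0 0 0 0 0 -0.003 0;0 0 0 0 0 -0.003 0;0 0 0 0 0 0 0;0 0 0 0 0 0 0",
)

```text
t: 2.9
tcp_pos: [495.3, -84.1, 87.1]
eef_rot: [2.779, 1.464, 0.001]
contact_force: [0.6, -0.6, 2.5]
opening: 0.6
finger_force: 1.2
```

Call:
play_rows(
  increments="0 0 0 0 0 -0.003 0;0 0 0 0 0 -0.003 0;0 0 0 0 0 -0.0025 0;0 0 0 0 0 0 0;0 0 0 0 0 0 0",
)

```text
t: 3.52
tcp_pos: [495.6, -83.8, 78.9]
eef_rot: [2.779, 1.464, 0.002]
contact_force: [-1.9, -0.8, 8.2]
opening: 0.3
finger_force: 4.2
```

The lever is down, with the tip at about 64.5 mm and 8 N. Now I'll push along +x of the clamp.

Call:
play_rows(
  increments="0 0 0 0.003 0.004 0 0;0 0 0 0.003 0.004 0 0;0 0 0 0.003 0.004 0 0;0 0 0 0.003 0.005 0 0;0 0 0 0 0 0 0",
)

```text
t: 4.15
tcp_pos: [507.8, -65.7, 78.9]
eef_rot: [2.779, 1.466, 0.003]
contact_force: [-0.4, 1.6, 8.4]
opening: 0.6
finger_force: 3.7
```

```bash
python3 - <<'E'
from h import *
i,p,d=grab('wrist'); cv2.imwrite('pics/w2.png',p[...,::-1]); s=monitor.get_state(); print(s['tcp_pos'],s['contact_force'])
E
```

```text
[507.81234418 -65.73538656  78.81254698] [0.29811404 0.3842428  7.31049984]
```

View pics/w2.png

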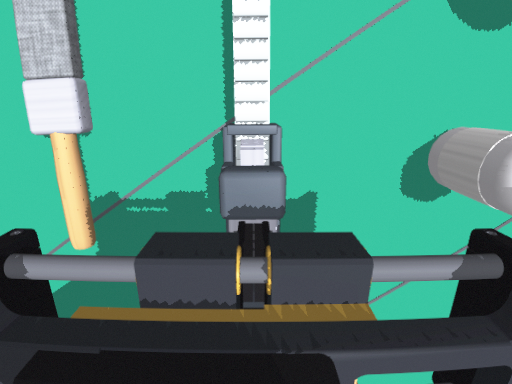

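The finger moved 21 mm with low force, and the hood sits against the fingertip at (252,200). The jaw is sliding, so I'll carry on.

Call:
play_rows(
  increments="0 0 0 0.0055 0.008 0 0;0 0 0 0.0055 0.008 0 0;0 0 0 0.0055 0.008 0 0;0 0 0 0.0055 0.008 0 0;0 0 0 0.0055 0.008 0 0",
)

```text
t: 4.82
tcp_pos: [534.5, -26.2, 78.7]
eef_rot: [-2.779, -1.464, 0.0]
contact_force: [-2.9, 0.1, 9.2]
opening: 0.3
finger_force: 4.5
```

Call:
play_rows(
  increments="0 0 0 0.0055 0.008 0 0;0 0 0 0.0055 0.008 0 0;0 0 0 0.0055 0.008 0 0;0 0 0 0.003 0.004 0 0;0 0 0 0 0 0 0",
)

```text
t: 5.45
tcp_pos: [554.2, 3.1, 78.7]
eef_rot: [-2.777, -1.466, -0.002]
contact_force: [-1.3, 2.2, 7.7]
opening: 0.7
finger_force: 3.7
```

Call:
play_rows(
  increments="0 0 0 0.0025 0.0035 0 0;0 0 0 0.002 0.003 0 0;0 0 0 0 0 0 0",
)

```text
t: 5.82
tcp_pos: [558.4, 9.3, 78.7]
eef_rot: [-2.777, -1.465, -0.001]
contact_force: [-2.0, 1.8, 7.1]
opening: 0.4
finger_force: 4.0
```

Call:
play_rows(
  increments="0 0 0 0.0025 0.0035 0 0;0 0 0 0.0025 0.0035 0 0;0 0 0 0.0025 0.0035 0 0;0 0 0 0.0025 0.0035 0 0;0 0 0 0 0 0 0",
)

```text
t: 6.45
tcp_pos: [567.1, 22.1, 78.5]
eef_rot: [-2.778, -1.465, 0.005]
contact_force: [-5.5, -1.4, 10.9]
opening: 0.5
finger_force: 5.2
```

Call:
play_rows(
  increments="0 0 0 0.001 0.0016 0 0;0 0 0 0.001 0.0016 0 0;0 0 0 0 0 0 0",
)

```text
t: 6.82
tcp_pos: [568.0, 22.7, 78.5]
eef_rot: [2.78, 1.463, -0.011]
contact_force: [-8.7, -4.7, 14.8]
opening: 0.3
finger_force: 7.1
```

```bash
python3 - <<'E'
from h import *
i,p,d=grab('wrist'); cv2.imwrite('pics/w3.png',p[...,::-1]); s=monitor.get_state(); print(s['tcp_pos'],s['contact_force'])
E
```

```text
[568.02279277  22.7215008   78.52192696] [-8.05386328 -4.64037553 13.84186445]
```

View pics/w3.png

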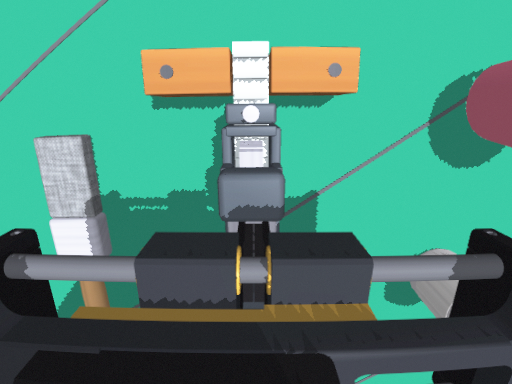

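The jaw's rear frame now looks to be against the end stop at (251,123), and the pushing force is rising. I'll push a little more to be sure it is home.

Call:
play_rows(
  increments="0 0 0 0.001 0.0016 0 0;0 0 0 0.001 0.0016 0 0;0 0 0 0.001 0.0016 0 0;0 0 0 0 0 0 0",
)

```text
t: 7.38
tcp_pos: [572.1, 26.1, 79.1]
eef_rot: [2.778, 1.46, -0.009]
contact_force: [-7.6, -6.9, 14.3]
opening: 0.4
finger_force: 7.5
```

```bash
python3 - <<'E'
from h import *
i,p,d=grab('wrist'); s=monitor.get_state(); tcp=np.array(s['tcp_pos']);print(tcp,s['contact_force'],s['eef_rot'])
X=cloud(i,d);e=np.array([.5655,.8247])
for v in range(96,232,2):
    m=np.median(X[v,228:276:6],0) if 0 else np.median(X[v,[232,234,270,272]],0);print(v,round((m[:2]-tcp[:2])@e,1),round(m[2],1),end=' | ')
c=p[90:180,200:300];cv2.imwrite('pics/w4.png',cv2.resize(c,None,fx=6,fy=6,interpolation=2)[...,::-1])
E
```

```text
[572.02477689  26.06379693  79.02206672] [-6.67289683 -6.85610287 14.6172532 ] [ 2.77825379  1.46001978 -0.00892635]
96 84.4 43.4 | 98 83.3 43.4 | 100 82.1 43.0 | 102 81.1 21.9 | 104 79.8 22.6 | 106 78.5 22.3 | 108 77.1 20.4 | 110 75.7 20.7 | 112 75.1 53.5 | 114 74.0 54.6 | 116 72.8 55.3 | 118 71.7 54.9 | 120 70.5 55.5 | 122 69.4 54.7 | 124 68.3 55.3 | 126 67.0 54.6 | 128 65.9 54.9 | 130 64.6 54.3 | 132 62.5 42.4 | 134 62.3 53.9 | 136 61.3 56.3 | 138 60.1 56.3 | 140 58.9 56.3 | 142 57.7 55.8 | 144 56.5 56.3 | 146 54.4 49.9 | 148 52.9 47.2 | 150 51.7 47.6 | 152 50.4 47.0 | 154 49.2 47.7 | 156 47.9 47.8 | 158 51.2 48.5 | 160 45.4 48.4 | 162 44.2 49.0 | 164 43.0 49.7 | 166 41.4 47.4 | 168 40.1 47.6 | 170 38.8 47.3 | 172 37.9 49.3 | 174 37.3 52.1 | 176 40.2 70.1 | 178 40.1 73.6 | 180 40.1 78.5 | 182 39.7 81.1 | 184 39.3 82.9 | 186 38.0 83.1 | 188 37.5 83.9 | 190 36.2 84.0 | 192 35.1 84.3 | 194 34.0 83.9 | 196 33.0 84.2 | 198 31.9 84.4 | 200 31.0 84.5 | 202 29.6 84.1 | 204 28.4 84.3 | 206 27.4 83.8 | 208 26.0 83.8 | 210 25.1 83.7 | 212 23.8 84.4 | 214 23.1 84.6 | 216 21.5 84.0 | 218 20.4 83.9 | 220 19.2 84.0 | 222 23.2 84.3 | 224 17.0 84.0 | 226 15.7 84.4 | 228 14.2 83.5 | 230 5.1 65.9 |
```

View pics/w4.png

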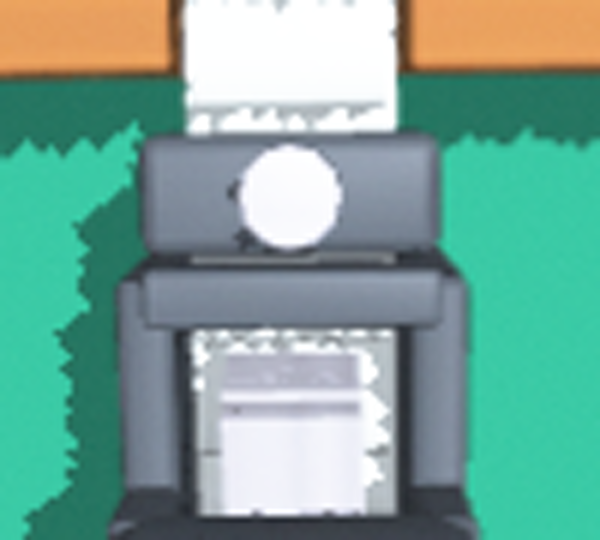

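A thin line shows between the frame and the stop, and the fingertip is slipping on the pad, still about 5 mm from the hood face. I'll push until it bears on the hood and check the gap again.

Call:
play_rows(
  increments="0 0 0 0.001 0.0016 0 0;0 0 0 0.001 0.0016 0 0;0 0 0 0.001 0.0016 0 0;0 0 0 0.001 0.0016 0 0;0 0 0 0 0 0 0",
)

```text
t: 8.05
tcp_pos: [572.9, 27.0, 79.0]
eef_rot: [2.777, 1.455, -0.026]
contact_force: [-16.5, -16.1, 24.9]
opening: 0.5
finger_force: 14.6
```

```bash
python3 - <<'E'
from h import *
i,p,d=grab('wrist'); s=monitor.get_state(); tcp=np.array(s['tcp_pos']);print(tcp,s['contact_force'],s['eef_rot'])
X=cloud(i,d);e=np.array([.5655,.8247])
for v in list(range(116,160,2))+list(range(216,236,2)):
    m=np.median(X[v,[232,234,270,272]],0);print(v,round((m[:2]-tcp[:2])@e,1),round(m[2],1),round(m[:2]@e,1),end=' | ')
E
```

```text
[572.94041353  27.01250981  78.98705803] [-17.16963219 -16.4725787   25.29017489] [ 2.77715383  1.45460829 -0.02545426]
116 72.5 54.4 418.8 | 118 71.4 54.8 417.7 | 120 70.3 55.2 416.5 | 122 69.1 54.6 415.4 | 124 67.9 55.3 414.2 | 126 66.8 55.1 413.1 | 128 65.6 54.9 411.9 | 130 64.5 54.6 410.8 | 132 63.2 54.2 409.5 | 134 61.1 45.1 407.4 | 136 61.1 55.7 407.3 | 138 59.9 55.8 406.1 | 140 58.8 56.7 405.0 | 142 57.5 55.7 403.7 | 144 56.3 56.2 402.6 | 146 55.0 55.8 401.3 | 148 53.1 50.1 399.4 | 150 51.4 47.7 397.7 | 152 50.2 47.6 396.5 | 154 48.7 47.1 395.0 | 156 47.8 48.9 394.1 | 158 46.0 47.1 392.3 | 216 21.9 84.0 368.2 | 218 20.6 84.4 366.8 | 220 18.9 83.4 365.2 | 222 18.4 84.9 364.7 | 224 17.3 84.0 363.5 | 226 15.9 84.2 362.2 | 228 14.2 83.5 360.5 | 230 13.5 83.6 359.8 | 232 4.1 66.2 350.4 | 234 39.0 141.6 385.2 |
```

The tool has stalled under 23 N and the jaw doesn't move. The hood has travelled about 134 mm by camera against 132 nominal, so the jaw is home. I'll ease the push part way, still leaning towards the stop, then lift straight up.

Call:
play_rows(
  increments="0 0 0 -0.0015 -0.0025 0 0;0 0 0 -0.001 -0.0015 0 0;0 0 0 0 0 0.004 0;0 0 0 0 0 0.006 0;0 0 0 0 0 0.008 0",
)

```text
t: 8.72
tcp_pos: [570.9, 28.4, 92.9]
eef_rot: [-2.78, -1.461, 0.016]
contact_force: [-3.7, -5.8, -5.3]
opening: 0.4
finger_force: 3.4
```

Call:
play_rows(
  increments="0 0 0 0 0 0.01 0;0 0 0 0 0 0.02 0;0 0 0 -0.012 -0.018 0.04 0;0 0 0 -0.022 -0.034 0.04 0;0 0 0 0 0 0 0",
)

```text
t: 9.35
tcp_pos: [542.7, -22.2, 210.7]
eef_rot: [2.777, 1.456, 0.009]
contact_force: [0.5, 0.4, 0.1]
opening: 0.4
finger_force: 0.0
```

Call:
play_rows(
  increments="0 0 0 0 0 0 0;0 0 0 0 0 0 0",
)

```text
t: 9.6
tcp_pos: [540.5, -18.4, 205.1]
eef_rot: [-2.776, -1.467, 0.001]
contact_force: [-0.1, 0.4, -0.7]
opening: 0.3
finger_force: 0.0
```

```bash
python3 - <<'E'
from h import *
i,p,d=grab('wrist'); s=monitor.get_state(); tcp=np.array(s['tcp_pos']);print(s['t'],tcp,s['contact_force'])
X=cloud(i,d);e=np.array([.5655,.8247]);n=np.array([-e[1],e[0]])
c0=(np.array([494,-85])@n)
al=X[...,:2]@e;pe=X[...,:2]@n-c0
for lo in np.arange(300,430,3):
    m=(al>lo)&(al<=lo+3)&(abs(pe)<15)&(d>0)&(X[...,2]<100)
    if m.sum()>3: print(lo,np.percentile(X[m][:,2],[50,90]).round(0),end=' | ')
cv2.imwrite('pics/w5.png',p[...,::-1])
E
```

```text
9.65 [540.52860674 -18.55001281 204.98260631] [ 0.0673302  -0.46464121  0.08495662]
300 [76. 77.] | 303 [76. 77.] | 306 [64. 75.] | 309 [52. 55.] | 312 [77. 78.] | 315 [79. 80.] | 318 [79. 79.] | 321 [78. 79.] | 324 [77. 78.] | 327 [76. 77.] | 330 [76. 77.] | 333 [75. 76.] | 336 [74. 75.] | 339 [73. 75.] | 342 [73. 74.] | 345 [72. 73.] | 348 [71. 72.] | 351 [71. 71.] | 354 [69. 70.] | 357 [83. 84.] | 360 [84. 85.] | 363 [84. 85.] | 366 [84. 85.] | 369 [84. 85.] | 372 [84. 85.] | 375 [84. 85.] | 378 [84. 85.] | 381 [83. 84.] | 384 [81. 82.] | 387 [55. 56.] | 390 [55. 56.] | 393 [54. 56.] | 396 [44. 55.] | 399 [45. 55.] | 402 [56. 57.] | 405 [55. 57.] | 408 [55. 59.] | 411 [56. 59.] | 414 [56. 60.] | 417 [55. 59.] | 420 [44. 46.] | 423 [44. 45.] | 426 [41. 45.] | 429 [40. 46.] |
```

View pics/w5.png

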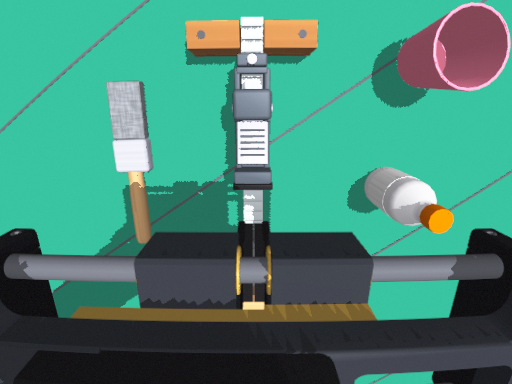

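The jaw sits against the end stop at (252,64), and the lever has sprung up, its top sloping from 79 to 70 mm. The bottle, cup and brush are standing or lying as before. Handing in.

```bash
python3 -c "
from h import *
print(job.hand_in())"
```

```text
the job is handed in; nothing more can be done
None
```

The clamp is open: I pushed the jaw about 132 mm to the end stop with the lever held down, the lever has sprung back up, and the job is handed in at 9.7 s; the bottle, cup and brush are untouched, and I did not re-check the board.

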